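# Vent the vacuum box and hold its lid open

## Robot

A 6-joint arm with a two-finger parallel gripper is mounted at the origin on the work surface. World frame = base frame: x ahead of the robot, y to its left, z up, the work surface at z = 0. Lengths are in mm, angles in rad, forces in N, time in s.
With the tool pointing down it reaches from about 350 to 775 mm from the base axis. Payload 7.3 kg.
Tool frame: the origin (TCP) lies at the centre of the arm's flange, where the gripper is bolted on; the fingertips stand 178 mm ahead of it and the grasp point (between the pads) lies 159 mm ahead of it; z points along the fingers, y is the line along which they close (so a half turn about z gives the same grasp; the last joint's range is limited). The gripper opens to 92 mm and grips with 3 to 60 N. Pads are 19 mm wide; open, the fingers measure 130 mm over their backs; the gripper's body (75 mm by 190 mm) begins 47 mm behind the grasp point.
Start: joints at [-1.262, 0.342, 1.524, -0, 1.275, -0.146], TCP at [230.642, -471.627, 404.741] pointing down, gripper open.
Joint ranges: [-2.53, 2.53], [-0.77, 2.02], [0.04, 2.7], [-1, 4.14], [0.28, 2.66], [-3.11, 3.11]. Speed limits (rad/s): [2.57, 2.57, 3.14, 3.14, 3.14, 3.14].

## Interface

Orientations are given as [roll, pitch, yaw] about the fixed x, y, z axes, in that order (R = Rz(yaw) Ry(pitch) Rx(roll)).
In Python, from plant import * gives the robot as it stands. The module is installed in compiled form; this text tells all that it offers.
- The arm moves only by the shell command python3 -m inch 'ROWS'. ROWS is JSON, a list of rows, each a list of 5 numbers: the shift along the tool's x, y, z in m, then the turn about the tool's z in rad, then the opening, from 0 (shut) to 1 (fully open). In form: [[tx, ty, tz, spin, claw], ...]. A call has 1 to 8 rows; each row is the pose to reach, as a shift and turn from the pose commanded when the call began, along the tool's axes at that moment; what a row does not reach only later rows make up. A row lasts 1/12 s, in which the tool goes at most 41.7 mm and 7.16 degrees, less where a joint would pass 70% of its speed; a pose out of reach is approached as far as the arm can. A call with a gripper value outside its range is refused whole. The fingers move at their own pace and stop on an object; the grip force is fixed at half the most. Time passes only in rows, so rows that repeat a pose let the fingers close. It gives the time, the measured TCP pose, the force, the opening and the grip force at its end, in the units of the state.
- get_obs(): the state, without advancing time (a new reading comes with each control period).
- capture(name): name is "side" or "top" or "wrist"; returns a dict with "color" (384x512x3 uint8, red, green, blue), "intrinsics" (3x3 intrinsics, pixels), "pose" (4x4, takes a point from camera to world coordinates). Camera axes: x right, y down, z forward; pixel columns grow to the right and rows downward; lengths in mm; the calibration is good to about 2 mm. A picture is of the moment at which its call begins. There is no depth.
- close_job(): hands the job in; it is judged then, once.
Trained networks look in a picture, given as the dict that the camera call returned (one of the last four; its "shot" number tells which), for a name from the list of things; names that differ only in an ending like _2 or _b are one class to them, and where a whole thing is asked for, a point or a joint stands for the part that bears it (a point fixed in the world has none). Each returns a list of dicts, best first, with "conf" (0 to 1); they miss things now and then, are a little off and sometimes report something else, mostly with a low value. They report only what shows in the picture. A call takes as long as a camera call.
- look_for(picture, target): "rect" ([centre column, centre row, width, height] in pixels, round what is visible of it).
- trace(picture, target): "pixels" (384x512 bool, what is visible of it) and "rect" ([centre column, centre row, width, height] in pixels, round what is visible of it).
- tip_of(picture, target): "centre" ([column, row] in pixels: a listed point, or the origin of a listed thing).
The state is a dict: "time": time; "joint_positions": joint angles; "dq": joint speeds; "tau": joint torques, N m; "tool_pos": TCP position; "tcp_rot": TCP orientation; "contact_force": force on the tool from outside, world axes, zero at the start; "moment": the same for the moment, N m; "grip_width": finger opening in mm; "finger_force": force on a finger pad.
Only numpy, scipy, OpenCV 4.12 (cv2) and the standard library are available. Lean on these libraries where they do the work, as an engineer would, in place of code of your own. Each camera call takes 0.05 s, during which the arm holds its last target. There are 200 camera calls.

## Task

The insole moulds in the vacuum box are done. Let the air back in first: with the lid still shut, swing the red spring-loaded vent lever all the way to its stop, keep it there for about a second and let it spring back; then lift the clear lid and hold it open at 45 degrees from closed so that the shoemaker can take the moulds out. The lid falls shut by itself, so finish while still holding it there with the gripper, and do not disturb the last, the tin and the hammer that lie about.

Things in the scene. Friction and masses are not known exactly. Their poses are not given: they have to be found in the camera images.
- press: green-grey vacuum box fixed to the bench, 240 mm deep (x) by 330 mm wide (y), rim 90 mm high, a blue and silver pump behind it (+x). Origin on the bench under the box's centre; z up, x from front (handle side) to back (hinge side), +y to the end with vent valve and gauge. Its front looks roughly along world -y. Two insole moulds lie inside.
- lid (a joint): opening angle of the clear lid in its aluminium frame, rad: 0 shut, grows as the handle edge rises, at most 1.75; 45 degrees is 0.785. The lid is 245 mm from hinge line to front edge, 330 mm wide, 16 mm thick, 0.7 to 1 kg, and falls shut when let go; lifting it at the handle takes about 3 to 4.5 N.
- lid_hinge (a point): middle of the lid's hinge line, 97 mm above the bench at the back of the box; axes as press, the hinge line runs along its y.
- lid_handle (a point): middle of the lid's black bow handle: a straight round bar 12 mm thick and 124 mm long, parallel to the hinge line, 295 mm from it, in the plane of the lid, and with 44 mm of free space between bar and front edge of the lid; 97 mm above the bench when shut. Axes turn with the lid: y along the bar, -x away from the hinge.
- vent (a joint): angle of the vent lever, rad: 0 at rest, 1.2 at its stop. It turns about a vertical axis, from pointing along the box's -x (straight out of the front) towards the box's +y (clockwise seen from above). A spring brings it back; it needs about 1.2 N at the red sleeve to start and 4 N at the stop.
- vent_pivot (a point): pivot of the vent lever on its brass valve at the front of the box, 79 mm above the bench, at mid height of the lever; axes as press.
- vent_tip (a point): middle of the lever's red sleeve, 62 mm out from the pivot. The sleeve is 50 mm long (35 to 85 mm from the pivot), 13 mm thick and 16 mm tall; below it the bench is free. Axes turn with the lever: -x points outward along it.
- last: bystander: green shoe last, 264 mm long, 88 mm wide, 128 mm high, standing on its sole in front of the box and the vent lever; origin under its middle, toe along +x.
- tin: bystander: upright cement tin, 84 mm across, 115 mm high, in front of the box towards its -y end; origin under its centre.
- hammer: bystander: hammer lying on the bench beside the pump, off the box's back +y corner, 250 mm long, handle along its -x; origin on the bench under its middle.

How it is judged (in metres and radians):
On the way, in this order (a step that is already met when the one before it is completed fails the run):
1. the vent lever is held at its stop (past 1.1 rad) with the lid shut (value of joint vent above 1.1 rad and value of joint lid below 0.04 rad), for 0.7 s.
2. the vent lever is let go and has sprung back (below 0.1 rad), the lid still shut (value of joint vent below 0.1 rad and value of joint lid below 0.04 rad), for 0.1 s.
At the end, for the whole second after the job is handed in: the gripper's fingers hold the lid still at 45 degrees from closed, within 5 degrees (0.698 to 0.873 rad), with nothing else propping it; the vent lever is back at rest (below 0.1 rad) (value of joint lid between 0.698 and 0.873 rad and velocity of joint lid between -0.05 and 0.05 rad/s and contact force between the fingers and lid above 0.5 N and contact force between lid and last below 0.1 N and contact force between lid and tin below 0.1 N and contact force between lid and hammer below 0.1 N and value of joint vent below 0.1 rad); the arm keeps its last pose, push and grip.
It fails at once if the last, tin or hammer is pushed more than 20 mm or knocked over (distance of any of last, tin, hammer from where it was at the start of the episode above 0.02 m or angle between any of last, tin's own z axis and vertical above 0.3 rad).
It also fails if it takes over 64 s, if anything falls off the work surface, if the arm or the gripper's body presses on something with over 40 N, if the wrist force passes 120 N, or if a joint passes its speed limit or range.

## Working session

There is one attempt and no reset: what is moved stays moved. The work goes in short steps, Python scripts to look and compute and a shell command to move; the robot and the scene stay as the last step left them, time stands still between calls to the robot, and variables do not carry over. Pictures are saved under pics/ and viewed, at most 10 in all, crops included, and the job is handed in when it is done.

```bash
mkdir -p pics; cat > h.py <<'E'
from plant import *
import numpy as np, cv2
from scipy.spatial.transform import Rotation as Ro
def plane(p,px,z):
    K=np.array(p["intrinsics"]);T=np.array(p["pose"])
    d=T[:3,:3]@np.linalg.inv(K)@[px[0],px[1],1]; o=T[:3,3]
    return o+d*(z-o[2])/d[2]
def proj(p,X):
    T=np.linalg.inv(np.array(p["pose"]));c=T[:3,:3]@np.array(X,float)+T[:3,3]
    u=np.array(p["intrinsics"])@c; return u[:2]/u[2]
E
python3 - <<'E'
from h import *
o=get_obs();print(o)
for n in ["top","side"]:
    p=capture(n);cv2.imwrite(f"pics/{n}1.png",p["color"][:,:,::-1])
    print(n,np.array(p["pose"]).round(2).tolist())
    for t,z in [("press",0),("lid_hinge",97),("lid_handle",97),("vent_pivot",79),("vent_tip",79),("last",0),("tin",0),("hammer",0)]:
        for r in tip_of(p,t)[:2]: print(t,round(r["conf"],2),np.round(r["centre"],1),plane(p,r["centre"],z).round(1))
E
```

```text
{'time': 0.0, 'joint_positions': array([-1.26200245e+00,  3.42681648e-01,  1.52501889e+00,  2.23492817e-05,
        1.27537941e+00, -1.46024774e-01]), 'dq': array([-0.0007216 ,  0.00037941, -0.00067362,  0.0012344 ,  0.00129667,
        0.00129563]), 'tau': array([-9.92685818e-04, -4.31240129e+01, -2.44218224e+01,  7.17190979e-02,
        5.59310918e-02, -1.74656311e-04]), 'tool_pos': array([ 230.60016563, -471.4885113 ,  404.06542408]), 'tcp_rot': array([-3.14012429e+00, -2.37555375e-04,  4.54811952e-01]), 'contact_force': array([ 0.14295863, -1.28689088,  0.51745221]), 'moment': array([ 0.02059022, -0.02164608,  0.00936371]), 'finger_force': 0.0, 'grip_width': 91.82811653942616}
top [[0.03, -1.0, 0.09, 403.49], [-1.0, -0.03, -0.01, -18.96], [0.01, -0.09, -1.0, 1406.17], [0.0, 0.0, 0.0, 1.0]]
press 0.58 [223. 167.] [594.8  61.3   0. ]
lid_handle 0.66 [276.3 178.1] [555.5 -89.5  97. ]
vent_pivot 0.87 [264.9 224.5] [429.6 -62.4  79. ]
vent_tip 0.62 [282.6 223.7] [ 433.1 -110.6   79. ]
last 0.9 [341.9 258.3] [ 340.7 -288.5    0. ]
tin 0.74 [342.2 256.2] [ 346.7 -289.3    0. ]
tin 0.67 [341.2 180.5] [ 565.2 -283.8    0. ]
hammer 0.71 [117.2 226.8] [412.5 359.5   0. ]
side [[-0.95, -0.2, 0.25, 188.83], [-0.32, 0.58, -0.75, 955.56], [0.0, -0.79, -0.61, 864.19], [0.0, 0.0, 0.0, 1.0]]
press 0.94 [217.4 221.4] [597.8  67.5   0. ]
lid_hinge 0.71 [180.6 218. ] [642.8 184.7  97. ]
lid_hinge 0.37 [330.9 162.7] [ 338.9 -173.9   97. ]
lid_handle 0.59 [252.6 161.1] [ 555.3 -108.6   97. ]
lid_handle 0.4 [246.9 327.8] [380.5 434.9  97. ]
vent_pivot 0.98 [288.4 187.2] [429.5 -45.1  79. ]
vent_pivot 0.71 [215.6 218.1] [569.5 138.5  79. ]
last 0.8 [330.6 164.4] [ 356.9 -306.8    0. ]
last 0.31 [294.2 176.1] [ 451.7 -206.6    0. ]
tin 0.96 [268.4 157. ] [ 560.  -282.7    0. ]
hammer 0.89 [245.9 323.4] [410.6 359.    0. ]
```

```bash
python3 - <<'E'
import cv2
a=cv2.imread("pics/top1.png")[110:310,60:400];cv2.imwrite("pics/top1c.png",cv2.resize(a,None,fx=2.3,fy=2.3,interpolation=2))
a=cv2.imread("pics/side1.png")[90:350,100:440];cv2.imwrite("pics/side1c.png",cv2.resize(a,None,fx=2.3,fy=2.3,interpolation=2))
E
```

```text
(no output)
```

View pics/top1c.png

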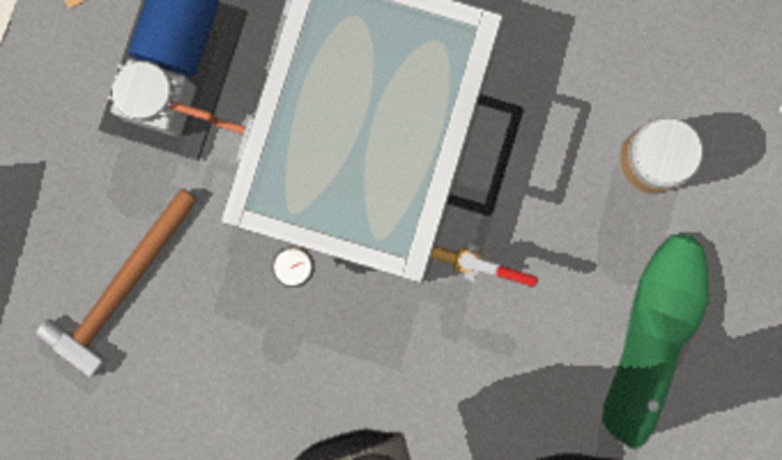

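View pics/side1c.png

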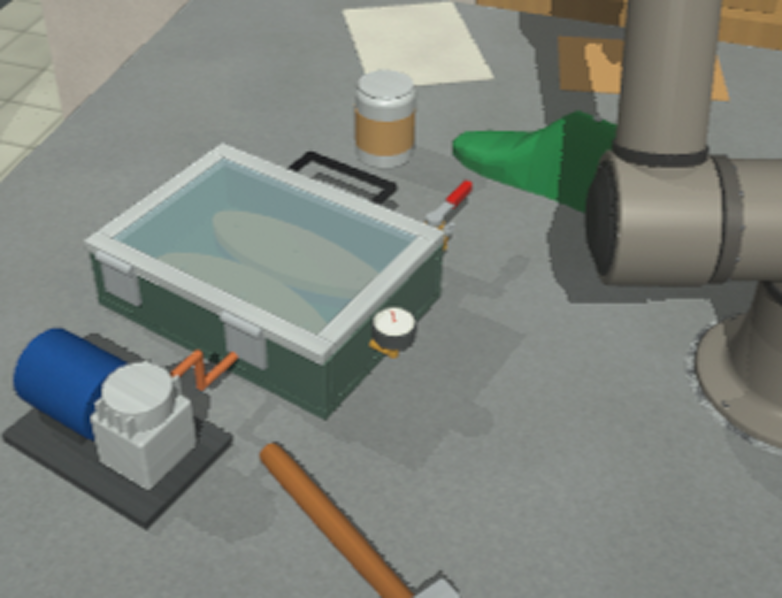

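The pictures show the lid front edge from (277,116) to (240,232), the handle bar around (280,179) and the red sleeve around (285,230) in full top pixels. The box x axis is about 73° from world x. The last and tin stand clear in front. I'll fit the press pose next.

```bash
python3 - <<'E'
from h import *
from scipy.optimize import least_squares
P={n:capture(n) for n in ["top","side","wrist"]}
cv2.imwrite("pics/wrist1.png",P["wrist"]["color"][:,:,::-1])
# lid corners top surface z=105: (press x,y)
S=lambda l,ox,oy:[(a/2.3+ox,b/2.3+oy) for a,b in l]
tc=S([(500,14),(415,280),(223,222)],60,110); sc=S([(223,145),(443,230),(327,357),(88,240)],100,90)
for c in tc: print("t",plane(P["top"],c,105).round(1))
for c in sc: print("s",plane(P["side"],c,105).round(1))
print("handle",[plane(P["top"],c,97).round(1) for c in S([(520,107),(490,212)],60,110)],[plane(P["side"],c,97).round(1) for c in S([(308,158),(392,190)],100,90)])
print("sleeve",plane(P["top"],S([(517,276)],60,110)[0],87).round(1),plane(P["side"],S([(455,203)],100,90)[0],80).round(1))
for n in P:
  for t in ["vent_tip","vent_pivot","lid_handle"]:
    for r in trace(P[n],t)[:1]: print(n,t,r["conf"],np.round(r["rect"],1))
    for r in tip_of(P[n],t)[:1]: print(n,t,r["conf"],np.round(r["centre"],1),plane(P[n],r["centre"],97 if "lid" in t else 79).round(1))
print(np.array(P["wrist"]["pose"]).round(2).tolist())
E
```

```text
t [724.6 -88.  105. ]
t [408.    3.1 105. ]
t [468.8 228.1 105. ]
s [719.5 -84.4 105. ]
s [407.7  -3.8 105. ]
s [463.3 233.  105. ]
s [783.2 143.6 105. ]
handle [array([ 615.3, -114.7,   97. ]), array([489.9, -82.2,  97. ])] [array([ 610.9, -102.7,   97. ]), array([489.5, -70.7,  97. ])]
sleeve [ 416.1 -116.3   87. ] [415.1 -92.3  80. ]
top vent_tip 0.63 [275.7 225.1  33.6  15.1]
top vent_tip 0.68 [219.2 163.6] [593.1  67.6  79. ]
top vent_pivot 0.6 [198.6 165.3 186.1 141.1]
top vent_pivot 0.8 [264.8 225.6] [426.6 -62.2  79. ]
top lid_handle 0.9 [220.2 163.1 131.1 139.1]
top lid_handle 0.67 [277.3 178.7] [553.9 -92.2  97. ]
side vent_tip 0.49 [292.2 179.4  24.5  21.6]
side vent_tip 0.69 [296.8 174.3] [ 422.9 -111.2   79. ]
side vent_pivot 0.66 [204.4 237.7 203.5 165.3]
side vent_pivot 0.72 [288.5 186.3] [430.3 -49.1  79. ]
side lid_handle 0.74 [214.6 202.5 154.5  97. ]
side lid_handle 0.89 [252.3 165. ] [549.7 -89.6  97. ]
[[0.44, -0.87, -0.24, 295.42], [-0.9, -0.42, -0.12, -440.39], [0.0, 0.27, -0.96, 384.15], [0.0, 0.0, 0.0, 1.0]]
```

View pics/wrist1.png

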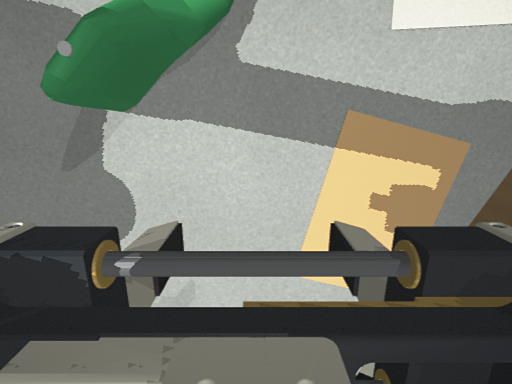

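The wrist camera shows only the last and bench so far. The box yaw is about 75°, and the handle is near (552,-91) and the vent pivot near (428,-56), which agrees with the given sizes. I'll move above the vent lever and align the tool with the box.

```bash
python3 -m inch '[[0.353,-0.215,0,-0.854,0],[0.353,-0.215,0,-0.854,0],[0.353,-0.215,0,-0.854,0],[0.353,-0.215,0,-0.854,0],[0.353,-0.215,0,-0.854,0],[0.353,-0.215,0,-0.854,0],[0.353,-0.215,0,-0.854,0],[0.353,-0.215,0,-0.854,0]]'
python3 - <<'E'
from h import *
p=capture("wrist");cv2.imwrite("pics/wrist2.png",p["color"][:,:,::-1]);o=get_obs();print(o["tool_pos"],o["tcp_rot"],o["joint_positions"].round(2))
for t,z in [("vent_tip",79),("vent_pivot",79),("lid_handle",97)]:
    for r in tip_of(p,t)[:1]: print(t,r["conf"],np.round(r["centre"],1),plane(p,r["centre"],z).round(1))
print(np.array(p["pose"]).round(2).tolist())
E
```

```text
time: 2.62
tool_pos: [410.8, -188.9, 405.0]
tcp_rot: [3.141, 0.0, 1.314]
contact_force: [1.3, -0.7, 0.4]
grip_width: 42.6
finger_force: 0.0
[ 413.57185162 -183.43416709  405.06755025] [ 3.13969178 -0.00397014  1.3144972 ] [-0.59  0.21  1.71  0.    1.22 -0.33]
vent_tip 0.63 [243.8 120.1] [ 416.1 -119.5   79. ]
vent_pivot 0.97 [244.4  52.9] [434.2 -56.1  79. ]
lid_handle 0.83 [371.   55.8] [550.6 -92.9  97. ]
[[0.97, -0.24, -0.07, 429.13], [-0.25, -0.93, -0.26, -119.6], [0.0, 0.27, -0.96, 384.38], [0.0, 0.0, 0.0, 1.0]]
```

View pics/wrist2.png

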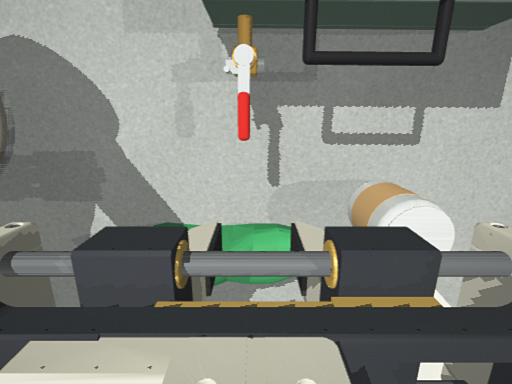

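The lever is vertical in the picture at column 244, with the pivot at row 54 and the sleeve centre at row 117. The handle bar is at row 58, columns 305–445, so the tool is aligned with the box. I'll settle and compute the shifts.

```bash
python3 -m inch '[[0,0,0,0,0],[0,0,0,0,0],[0,0,0,0,0]]'
cat >> h.py <<'E'
PIV=np.array([432,-57.]);YAW=1.312
EX=np.array([np.cos(YAW),np.sin(YAW)]);EY=np.array([-EX[1],EX[0]])
def loc(p): d=np.array(p[:2])-PIV; return np.array([d@EX,d@EY])
def vent_state():
    o=get_obs();print("t",round(o["time"],2),"tip local",loc(o["tool_pos"]).round(1),"z",o["tool_pos"][2].round(1),"yaw",o["tcp_rot"][2].round(3),"F local",np.round([o["contact_force"][:2]@EX,o["contact_force"][:2]@EY,o["contact_force"][2]],1))
E
python3 - <<'E'
from h import *
vent_state();p=capture("wrist")
for n,px in [("legL",(309,40)),("legR",(444,40)),("barL",(309,59)),("barR",(440,60)),("brass",(244,30))]: 
    w=plane(p,px,97);print(n,w.round(1),loc(w).round(1))
for t,z in [("vent_tip",79),("vent_pivot",79),("lid_handle",97)]:
    for r in tip_of(p,t)[:1]: w=plane(p,r["centre"],z);print(t,r["conf"],np.round(r["centre"],1),w.round(1),loc(w).round(1))
E
```

```text
time: 3.07
tool_pos: [409.6, -192.1, 404.7]
tcp_rot: [-3.142, 0.0, 1.306]
contact_force: [-0.1, 0.7, 1.1]
grip_width: 7.1
finger_force: 0.0
t 3.07 tip local [-136.3  -12.9] z 404.7 yaw 1.306 F local [0.6 0.3 1.1]
legL [495.4 -68.5  97. ] [  5.1 -64.2]
legR [ 618.4 -101.7   97. ] [   4.5 -191.6]
barL [491.9 -84.5  97. ] [-11.2 -65. ]
barR [ 613.3 -118.2   97. ] [ -12.7 -190.9]
brass [438.4 -44.4  97. ] [13.8 -3. ]
vent_tip 0.83 [244.7 117. ] [ 417.1 -119.8   79. ] [-64.5  -1.7]
vent_pivot 0.8 [241.8  47.9] [432.5 -54.4  79. ] [2.7 0.2]
lid_handle 0.71 [373.7  49.9] [553.1 -92.8  97. ] [  -3.6 -126.2]
```

```bash
python3 -m inch '[[0.04,0.03,0,0,0],[0.078,0.033,0,0,0],[0.078,0.033,0.04,0,0],[0.078,0.033,0.08,0,0],[0.078,0.033,0.12,0,0],[0.078,0.033,0.152,0,0],[0.078,0.033,0.152,0,0],[0.078,0.033,0.152,0,0]]'
python3 - <<'E'
from h import *
vent_state();p=capture("wrist");cv2.imwrite("pics/wrist3.png",p["color"][:,:,::-1])
E
```

```text
time: 3.93
tool_pos: [462.1, -124.2, 252.1]
tcp_rot: [-3.138, -0.0, 1.308]
contact_force: [-0.1, -0.1, 1.5]
grip_width: 0.3
finger_force: 0.0
t 3.93 tip local [-57.3 -46.3] z 252.1 yaw 1.308 F local [-0.1  0.1  1.5]
```

View pics/wrist3.png

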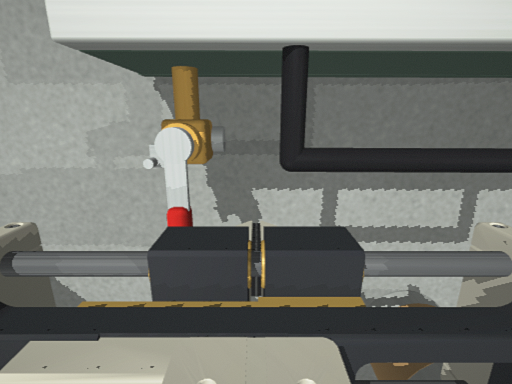

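The fingers stand to the right of the lever: sleeve at (180,218), fingers at column 256. The lever is free to be pushed left.

```bash
python3 -m inch '[[-0.001,-0.01,0,0,0],[-0.002,-0.02,0,0,0],[-0.002,-0.03,0,0,0],[-0.001,-0.04,0,0,0],[0.001,-0.051,0,0,0],[0.005,-0.058,0,0,0],[0.009,-0.065,0,0,0],[0.009,-0.065,0,0,0]]'
python3 - <<'E'
from h import *
vent_state();p=capture("wrist");cv2.imwrite("pics/wrist4.png",p["color"][:,:,::-1])
E
```

```text
time: 4.65
tool_pos: [402.2, -98.6, 255.2]
tcp_rot: [3.136, 0.002, 1.309]
contact_force: [1.0, -5.2, 6.4]
grip_width: 0.4
finger_force: 3.5
t 4.65 tip local [-47.8  18.2] z 255.2 yaw 1.309 F local [-4.8 -2.3  6.4]
```

View pics/wrist4.png

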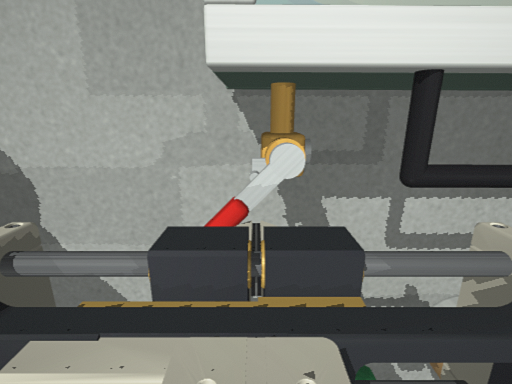

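The lever is at about 0.85 rad, pointing from (285,160) to (215,222), and is moving well. The tool has risen 3 mm, so I'll go a little deeper while pushing on.

```bash
python3 -m inch '[[0,0,0.004,0,0],[0.004,-0.004,0.006,0,0],[0.008,-0.008,0.006,0,0],[0.012,-0.011,0.006,0,0],[0.012,-0.011,0.006,0,0]]'
python3 - <<'E'
from h import *
vent_state();p=capture("wrist");cv2.imwrite("pics/wrist5.png",p["color"][:,:,::-1])
E
```

```text
time: 5.12
tool_pos: [395.4, -84.1, 248.5]
tcp_rot: [3.136, 0.001, 1.309]
contact_force: [4.1, -3.3, 1.6]
grip_width: 0.4
finger_force: 2.3
t 5.12 tip local [-35.6  28.5] z 248.5 yaw 1.309 F local [-2.1 -4.8  1.6]
```

View pics/wrist5.png

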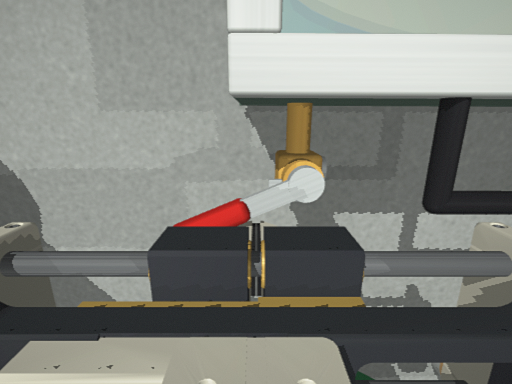

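The lever now points from (308,183) to (185,225), about 1.15–1.2 rad. I'll press a little further onto the stop and hold.

```bash
python3 -m inch '[[0.003,-0.001,0,0,0],[0.005,-0.002,0,0,0],[0.005,-0.002,0,0,0],[0.005,-0.002,0,0,0]]'; python3 - <<'E'
from h import *
vent_state()
E
```

```text
time: 5.5
tool_pos: [395.1, -80.7, 248.5]
tcp_rot: [3.135, 0.004, 1.311]
contact_force: [0.3, -16.5, 3.2]
grip_width: 0.6
finger_force: 8.2
t 5.5 tip local [-32.3  29.6] z 248.5 yaw 1.311 F local [-15.9  -4.5   3.2]
```

The force rose to 16 N, so the lever is on its stop. Hold, then back off along the path.

```bash
python3 -m inch '[[0,0,0,0,0],[0,0,0,0,0],[0,0,0,0,0],[0,0,0,0,0],[0,0,0,0,0],[0,0,0,0,0],[0,0,0,0,0],[0,0,0,0,0]]'; python3 -m inch '[[0,0,0,0,0],[0,0,0,0,0],[0,0,0,0,0],[0,0,0,0,0]]'; python3 -m inch '[[-0.01,0.01,0,0,0],[-0.024,0.03,0,0,0],[-0.026,0.055,0,0,0],[-0.026,0.078,-0.002,0,0],[-0.026,0.085,-0.04,0,0],[-0.026,0.085,-0.08,0,0],[-0.026,0.085,-0.1,0,0.6],[-0.026,0.085,-0.1,0,0.6]]'
python3 - <<'E'
from h import *
vent_state();p=capture("wrist");cv2.imwrite("pics/wrist6.png",p["color"][:,:,::-1])
for t,z in [("vent_tip",79),("vent_pivot",79),("lid_handle",97)]:
    for r in tip_of(p,t)[:1]: w=plane(p,r["centre"],z);print(t,r["conf"],np.round(r["centre"],1),w.round(1),loc(w).round(1))
E
```

```text
time: 6.17
tool_pos: [395.1, -80.7, 248.5]
tcp_rot: [3.135, 0.004, 1.31]
contact_force: [-0.5, -16.8, 3.0]
grip_width: 0.6
finger_force: 8.0
time: 6.5
tool_pos: [395.1, -80.7, 248.5]
tcp_rot: [3.135, 0.004, 1.31]
contact_force: [0.8, -16.1, 3.8]
grip_width: 0.1
finger_force: 8.0
time: 7.17
tool_pos: [470.0, -126.0, 351.8]
tcp_rot: [3.133, 0.001, 1.309]
contact_force: [0.4, 0.1, -0.8]
grip_width: 9.5
finger_force: 0.0
t 7.17 tip local [-57.  -54.4] z 351.8 yaw 1.309 F local [ 0.2 -0.4 -0.8]
vent_tip 0.65 [195.1 202.9] [ 413.5 -119.6   79. ] [-65.3   1.8]
vent_pivot 0.87 [194.8 129.9] [435.  -54.2  79. ] [ 3.5 -2.2]
lid_handle 0.7 [337.7 142.8] [552.5 -95.8  97. ] [  -6.7 -126.4]
```

View pics/wrist6.png

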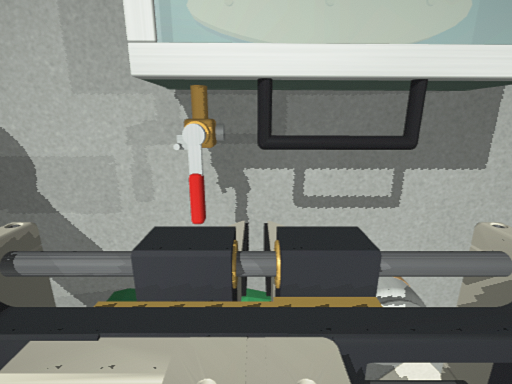

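The lever is back at rest, pointing straight out from (196,135) to (197,222). The near handle leg is at column 264 and the bar at row 142. Next I work out the leg grasp, closing across the leg with the bar inside the pads' free zone.

```bash
python3 -m inch '[[0,0,0,0,0.55],[0,0,0,0,0.55]]'; python3 - <<'E'
from h import *
vent_state();p=capture("wrist");g=cv2.cvtColor(p["color"],cv2.COLOR_RGB2HSV)
m=(g[:,:,2]<50)&(np.arange(384)[:,None]<170)&(np.arange(384)[:,None]>82)
for r in (95,105,115,125,142): c=np.flatnonzero(m[r]);print(r,c.min(),c.max(),len(c))
for c in (310,340,370): r=np.flatnonzero(m[:,c]);print("col",c,r.min(),r.max())
n=[l for l in range(90,130)]
for px in [(264,100),(264,120),(417,110),(310,142),(370,142)]: w=plane(p,px,97);print(px,w.round(1),loc(w).round(1))
print("front top edge",[loc(plane(p,(c,78),105)).round(1) for c in (200,400)])
o=get_obs();print(proj(p,np.array(o["tool_pos"])+[0,0,-159]))
E
```

```text
time: 7.53
tool_pos: [468.8, -125.7, 345.7]
tcp_rot: [-3.139, -0.0, 1.309]
contact_force: [0.4, -0.4, 0.1]
grip_width: 38.2
finger_force: 0.0
t 7.53 tip local [-57.  -53.1] z 345.7 yaw 1.309 F local [-0.3 -0.5  0.1]
95 263 435 31
105 263 433 30
115 263 431 30
125 263 430 30
142 263 427 149
col 310 137 150
col 340 137 150
col 370 137 150
(264, 100) [496.7 -45.3  97. ] [ 27.8 -59.5]
(264, 120) [492.8 -60.1  97. ] [ 12.5 -59.6]
(417, 110) [612.8 -84.2  97. ] [  20.  -181.8]
(310, 142) [525.1 -86.9  97. ] [ -5.1 -97.6]
(370, 142) [572.8 -99.6  97. ] [  -5.2 -147. ]
front top edge [array([ 43.1, -11.3]), array([  42.7, -161. ])]
[256.18484752 250.49208598]
```

```bash
python3 -m inch '[[0.04,0.011,0,0,0.55],[0.076,0.011,0,0,0.55],[0.076,0.011,0.035,0,0.55],[0.076,0.011,0.065,0,0.55],[0.076,0.011,0.081,0,0.55],[0.076,0.011,0.081,0,0.55],[0.076,0.011,0.081,0,0.55]]'
python3 - <<'E'
from h import *
vent_state();p=capture("wrist");cv2.imwrite("pics/wrist7.png",p["color"][:,:,::-1])
E
```

```text
time: 8.17
tool_pos: [499.3, -55.2, 265.0]
tcp_rot: [-3.139, 0.0, 1.309]
contact_force: [0.7, 0.3, 0.2]
grip_width: 50.6
finger_force: 0.0
t 8.17 tip local [ 18.9 -64.6] z 265.0 yaw 1.309 F local [ 0.5 -0.6  0.2]
```

View pics/wrist7.png

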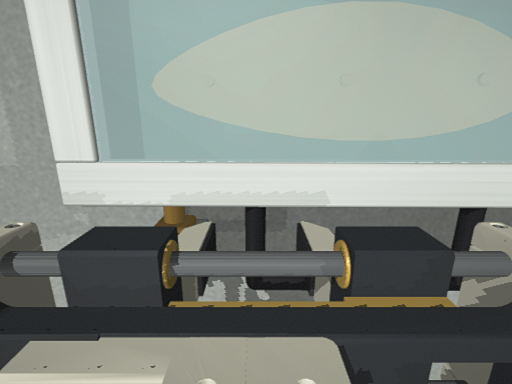

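The leg (column 256) is centred between the open fingers, so I'll close.

```bash
python3 -m inch '[[0,0,0,0,0],[0,0,0,0,0],[0,0,0,0,0],[0,0,0,0,0],[0,0,0,0,0],[0,0,0,0,0],[0,0,0,0,0],[0,0,0,0,0]]'
python3 - <<'E'
import numpy as np
for a in np.radians([3,6,10,15,20,25,30,35,40,44]):
    print(round(np.degrees(a)),"tx %.1f up %.1f"%(270*(1-np.cos(a)),270*np.sin(a)))
E
```

```text
time: 8.88
tool_pos: [498.8, -55.1, 265.8]
tcp_rot: [-3.14, 0.0, 1.309]
contact_force: [-4.6, 1.0, 4.8]
grip_width: 11.3
finger_force: 30.0
3 tx 0.4 up 14.1
6 tx 1.5 up 28.2
10 tx 4.1 up 46.9
15 tx 9.2 up 69.9
20 tx 16.3 up 92.3
25 tx 25.3 up 114.1
30 tx 36.2 up 135.0
35 tx 48.8 up 154.9
40 tx 63.2 up 173.6
44 tx 75.8 up 187.6
```

```bash
python3 -m inch '[[0.0004,0,-0.014,0,0],[0.0015,0,-0.028,0,0],[0.004,0,-0.047,0,0],[0.009,0,-0.070,0,0],[0.016,0,-0.092,0,0],[0.016,0,-0.092,0,0]]'
python3 - <<'E'
from h import *
vent_state();p=capture("side")
for r in tip_of(p,"lid_handle")[:1]: print(r)
o=get_obs();print(o["grip_width"],o["finger_force"])
E
```

```text
time: 9.38
tool_pos: [503.0, -38.7, 360.1]
tcp_rot: [-3.141, -0.0, 1.31]
contact_force: [-4.6, -0.4, -4.4]
grip_width: 11.1
finger_force: 30.0
t 9.38 tip local [ 35.8 -64. ] z 360.1 yaw 1.31 F local [-1.5  4.3 -4.4]
{'centre': [246.5, 137.7], 'conf': 0.73}
10.907881004552326 30.000456869602203
```

```bash
python3 -m inch '[[0.009,0,-0.022,0,0],[0.020,0,-0.043,0,0],[0.0325,0,-0.0626,0,0],[0.047,0,-0.081,0,0],[0.056,0,-0.092,0,0],[0.056,0,-0.092,0,0],[0.056,0,-0.092,0,0],[0.056,0,-0.092,0,0]]'
python3 - <<'E'
from h import *
vent_state();o=get_obs();print(o["grip_width"],o["finger_force"],o["dq"].round(3))
p=capture("side");t=capture("top")
a=p["color"][60:320,100:440,::-1];cv2.imwrite("pics/side8.png",cv2.resize(a,None,fx=2.3,fy=2.3,interpolation=2))
HX=np.array([552,-91])+295*EX
for q in (p,t):
  for r in tip_of(q,"lid_handle")[:1]: print(r)
  for d in (38,41,44,47,50):
    a=np.radians(d);print(d,proj(q,[*(HX-295*np.cos(a)*EX),97+295*np.sin(a)]).round(1), "front-right-corner(+y)",proj(q,[*(HX-245*np.cos(a)*EX+165*EY-8*np.sin(a)*-EX),97+245*np.sin(a)+8*np.cos(a)]).round(1))
E
```

```text
time: 10.15
tool_pos: [517.7, 14.1, 448.7]
tcp_rot: [-3.139, 0.001, 1.309]
contact_force: [-4.1, -0.9, -2.3]
grip_width: 10.9
finger_force: 30.0
t 10.15 tip local [ 90.7 -64.6] z 448.7 yaw 1.309 F local [-1.9  3.7 -2.3]
10.900529533356545 29.99042272567749 [-0.007  0.003  0.001  0.005  0.001  0.   ]
{'centre': [236.6, 113.8], 'conf': 0.56}
38 [237.8 117.4] front-right-corner(+y) [284.4 153.4]
41 [235.4 114.8] front-right-corner(+y) [282.7 151.6]
44 [232.9 112.5] front-right-corner(+y) [280.8 150. ]
47 [230.1 110.3] front-right-corner(+y) [278.8 148.7]
50 [227.2 108.4] front-right-corner(+y) [276.7 147.6]
38 [255.6 163.2] front-right-corner(+y) [217.7 225.8]
41 [251.6 161.3] front-right-corner(+y) [214.  224.7]
44 [247.3 159.3] front-right-corner(+y) [210.  223.6]
47 [242.6 157.2] front-right-corner(+y) [205.8 222.3]
50 [237.7 155. ] front-right-corner(+y) [201.4 221. ]
```

View pics/side8.png

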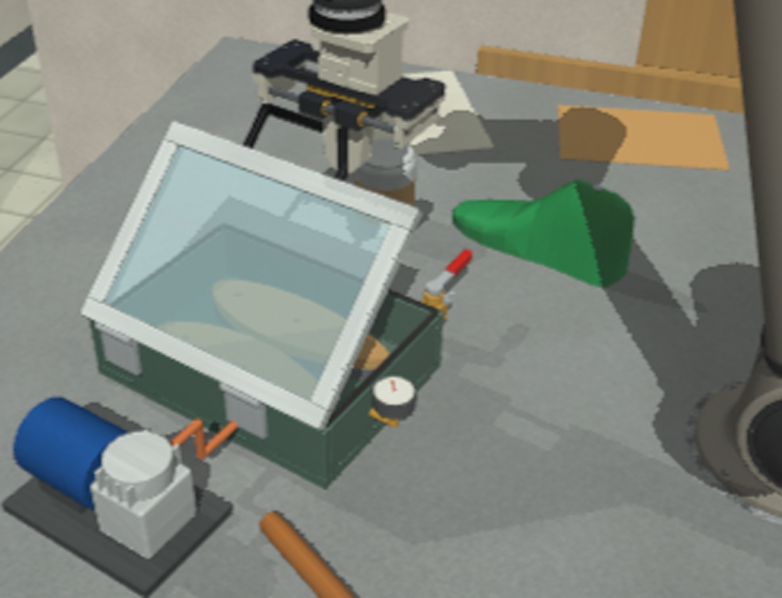

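The lid is open at about 43°: its front corner is at about (280,153) in full side pixels. The gripper holds the leg and everything else is unmoved. A small correction towards 45°, then settle.

```bash
python3 -m inch '[[0.002,0,-0.002,0,0],[0.0035,0,-0.0037,0,0],[0.0035,0,-0.0037,0,0],[0.0035,0,-0.0037,0,0],[0.0035,0,-0.0037,0,0],[0.0035,0,-0.0037,0,0]]'
python3 - <<'E'
from h import *
vent_state();p=capture("side")
for r in tip_of(p,"lid_handle")[:1]: print(r)
print(close_job())
E
```

```text
time: 10.85
tool_pos: [518.6, 17.3, 452.4]
tcp_rot: [-3.139, 0.001, 1.308]
contact_force: [-5.6, 0.1, -4.9]
grip_width: 11.3
finger_force: 30.0
t 10.85 tip local [ 94.  -64.7] z 452.4 yaw 1.308 F local [-1.4  5.5 -4.9]
{'centre': [236.0, 115.2], 'conf': 0.91}
the job is handed in; nothing more can be done
None
```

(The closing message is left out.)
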